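# Put the bench gearbox into third gear

## Task

Put the gearbox on the bench into third gear by pushing its ball-topped gear lever with your fingertips: out of the left-hand lane into neutral, across to the right, then forward (away from you) fully home in third, the far right slot of the H-gate. Only push the lever: do not take it between the fingers, do not force it against the gate, and do not let it go into fourth (the near right slot). Leave everything else on the bench as it stands, then move clear.

Things in the scene. Friction and masses are not known exactly. Their poses are not given: they have to be found in the camera images.
- gearbox: grey electric gearbox fixed to the bench, case 235 x 205 mm, 110 mm high; place and yaw vary. Origin: centre of its underside; x is its forward (away from the robot, yaw up to 0.35 rad either way), y its left, z up. Its motor, a 116 mm thick cylinder with a terminal box up to 143 mm above the bench, reaches forward to x = 283 mm, its output shaft right to y = -155 mm
- gate_top (a point): centre of the top of the 130 x 112 mm aluminium gate plate, 136 mm above the bench, over the gearbox's origin. H-shaped opening: two lanes along the gearbox's x, 16 mm wide, at y = +18 (left) and -18 mm (right), ends at x = +-29.5 mm, joined at x = 0 by an 18 mm wide neutral channel. First = far left, second = near left, third = far right, fourth = near right. Solid walls
- gear_lever: gear lever: straight steel rod 11 mm thick through the gate, a black ball 44 mm in diameter on top. Origin: ball centre, about 228 mm above the bench; z points up along the rod. It pivots over the gearbox's origin, 25 mm above the bench, 205 mm below the ball centre; the ball moves about 1.9 times as far as the rod at the gate. Needs about 3 N at the ball to move and stays where left
- lever_across (a joint): sideways lean of the lever about the gearbox's x axis (rad): 0 upright, positive to the right (gearbox -y). Left lane about -0.165, right lane about +0.165, at most about +-0.185; ball offset to the right is about 205 mm x sin(value). Starts in the left lane
- lever_fore (a joint): forward lean of the lever about the gearbox's y axis (rad): 0 = neutral, positive forward (gearbox +x); slot ends at about +-0.22; ball offset forward is about 205 mm x sin(value). It crosses freely within +-0.03 of 0, squeezes past the corners up to about 0.06, and is blocked beyond. Starts anywhere from -0.2 to 0.2
- oil_bottle: yellow oil bottle, 62 mm in diameter, 170 mm high, loose, to the left of the gearbox; origin at centre of its underside. Bystander
- spanner: steel spanner 170 mm long lying to the right of the gearbox, loose; origin under its middle. Bystander
- bolt: loose M12 bolt standing on its head on the gearbox cover near its far left corner, 45 mm high, 24 mm wide; origin at its underside. Bystander
- mug: white mug, 80 mm wide, 90 mm high, near the robot on the right, loose; origin under its centre. Bystander
- carton: black carton 120 x 90 x 70 mm on the right, loose; origin under its centre. Bystander
- wood_block: wood offcut 70 x 45 x 40 mm near the robot on the left, loose; origin under its centre. Bystander
- screw_tub: open blue plastic tub 130 x 100 x 60 mm on the left, loose; origin under its centre. Bystander

How it is judged:
By the outcome, as a careful person would: the job done as asked, in the order asked, and still so for the second after the job is handed in, with the robot touching nothing.
It also fails if it takes over 64 s, if anything falls off the work surface, if the arm or the gripper's body presses on something with over 40 N, if the wrist force passes 120 N, or if a joint passes its speed limit or range.

## Robot

A 7-joint arm with a two-finger parallel gripper is mounted at the origin on the work surface. World frame = base frame: x ahead of the robot, y to its left, z up, the work surface at z = 0. Lengths are in m, angles in rad, forces in N, time in s.
With the tool pointing down it reaches from about 0.425 to 0.8 m from the base axis. Payload 8.3 kg.
Tool frame: the origin (TCP) lies midway between the tips of the shut fingers; the grasp point (between the pads) lies 19 mm behind it; z points along the fingers, y is the line along which they close (so a half turn about z gives the same grasp; the last joint's range is limited). The gripper opens to 85 mm and grips with 20 to 120 N. Pads are 22 mm wide; open, the fingers measure 114 mm over their backs; the gripper's body (76 mm by 85 mm) begins 54 mm behind the grasp point. The pads swing forward as they close: fully open they stand 13 mm farther back than shut.
Start: joints at [-1.368, 0.383, 0.016, 1.37, -0.006, 1.388, -0.046], TCP at [0.164, 0.603, 0.231] pointing down, gripper open.
Joint ranges: [-2.95, 2.95], [-0.25, 2.06], [-1.52, 1.56], [0.18, 2.33], [-1.44, 4.58], [0.02, 2.06], [-3.01, 3.01]. Speed limits (rad/s): [2.39, 2.39, 3.01, 3.01, 3.14, 3.14, 3.14].

## Interface

Orientations are given as a 3x3 rotation matrix whose columns are the frame's x, y, z axes.
In Python, from cell import r, camera, calibration, finder gives the robot as it stands.
- The arm moves only by the shell command python3 -m crank 'ROWS' [OPENING] [FORCE]. ROWS is JSON, a list of rows, each a list of 2 entries, a list of its own where there are three numbers: the shift along the world's x, y, z in mm, then the turn about the world's z in rad. A call has 1 to 12 rows; each row is the pose to reach, as a shift and turn from the pose commanded when the call began; what a row does not reach only later rows make up. A row lasts 1/10 s, in which the tool goes at most 50 mm and 8.59 degrees, less where a joint would pass 70% of its speed; a pose out of reach is approached as far as the arm can. A call with a gripper value outside its range is refused whole. OPENING is the opening, from 0 (shut) to 1 (fully open), set as the call begins (- or left out, the last holds). The fingers move at their own pace and stop on an object; FORCE is the grip in N (left out, the last holds). Time passes only in rows, so rows that repeat a pose let the fingers close. It gives the time, the measured TCP pose, the force, the opening and the grip force at its end, in the units of the state.
- r.sense(): the state, without advancing time (a new reading comes with each control period).
- camera(name): name is "scene" or "top"; returns (picture, depth): 384x512x3 uint8, red, green, blue; 384x512 float32, m along the optical axis (not along the pixel's ray), 0 where there is no reading.
- calibration(name): a dict with "fx", "fy", "cx", "cy" (pixels), "R" (3x3) and "t" (3): a world point X has camera coordinates R X + t. Camera axes: x right, y down, z forward; pixel columns grow to the right and rows downward; lengths in m; the calibration is good to about 2 mm. A picture is of the moment at which its call begins. calibration takes no time and is no camera call.
- r.close_job(): hands the job in; it is judged then, once.
Trained networks look in the newest picture that a camera, given by its name, has taken for a name from the list of things; names that differ only in an ending like _2 or _b are one class to them, and where a whole thing is asked for, a point or a joint stands for the part that bears it (a point fixed in the world has none). Each returns a list of dicts, best first, with "conf" (0 to 1); they miss things now and then, are a little off and sometimes report something else, mostly with a low value. They report only what shows in the picture. A call takes as long as a camera call.
- finder.search_frame(camera, query): "position" ([column, row] in pixels, amid what is visible of it).
The state is a dict: "time_s": time; "q": joint angles; "qd": joint speeds; "tau": joint torques, N m; "position": TCP position; "ee_rot": TCP orientation; "wrist_force": force on the tool from outside, world axes, zero at the start; "ft_torque": the same for the moment, N m; "width": finger opening in m; "finger_force": force on a finger pad.
Only numpy, scipy, OpenCV 4.12 (cv2) and the standard library are available. Lean on these libraries where they do the work, as an engineer would, in place of code of your own. Each camera call takes 0.05 s, during which the arm holds its last target. There are 200 camera calls.

## Working session

There is one attempt and no reset: what is moved stays moved. The work goes in short steps, Python scripts to look and compute and a shell command to move; the robot and the scene stay as the last step left them, time stands still between calls to the robot, and variables do not carry over. Pictures are saved under pics/ and viewed, at most 10 in all, crops included, and the job is handed in when it is done.

```bash
mkdir -p pics
cat > h.py <<'E'
import numpy as np, cv2
from cell import r, camera, calibration, finder
def pt(n,d,u,v,w=2):
    c=calibration(n); u0,v0=int(round(u)),int(round(v))
    p=d[v0-w:v0+w+1,u0-w:u0+w+1]; z=np.median(p[p>0]) if (p>0).any() else np.nan
    X=np.array([(u-c['cx'])/c['fx']*z,(v-c['cy'])/c['fy']*z,z])
    return c['R'].T@(X-c['t'])
def cloud(n,d):
    c=calibration(n); v,u=np.indices(d.shape)
    X=np.stack([(u-c['cx'])/c['fx']*d,(v-c['cy'])/c['fy']*d,d],-1)
    return (X-c['t'])@c['R']
E
python3 - <<'E'
from h import *
np.set_printoptions(precision=4,suppress=True)
ims=[]
for n in ("top","scene"):
    p,d=camera(n); np.savez(f"{n}.npz",p=p,d=d); ims.append(p)
    c=calibration(n); print(n,c['fx'],-c['R'].T@c['t'])
    for q in ("gear_lever","gate_top","gearbox","bolt","oil_bottle"):
        for f in finder.search_frame(n,q)[:2]: print(q,f['conf'],f['position'],pt(n,d,*f['position']))
for n,p in zip(("top","scene"),ims): cv2.imwrite(f"pics/{n}1.png",p[...,::-1])
s=r.sense(); print(s['time_s'],s['position'],s['ee_rot'])
E
```

```text
top 447.4044911325348 [0.1125 0.004  1.7614]
gear_lever 0.63 [242.4, 173.9] [0.5221 0.024  0.2418]
gate_top 0.83 [261.2, 167.7] [ 0.5724 -0.0468  0.1291]
gearbox 0.88 [260.8, 170.5] [ 0.562  -0.0447  0.1273]
gearbox 0.28 [214.3, 155.7] [0.6404 0.1307 0.0979]
oil_bottle 0.75 [211.8, 151.3] [0.6497 0.1375 0.1255]
scene 443.5514714724847 [ 1.0415 -0.6588  1.1553]
gearbox 0.56 [287.3, 256.6] [ 0.6305 -0.0676  0.1102]
gearbox 0.38 [339.0, 231.3] [0.6786 0.1153 0.0991]
bolt 0.45 [315.2, 240.0] [0.6614 0.0151 0.1372]
oil_bottle 0.68 [337.1, 232.0] [0.6739 0.1137 0.0929]
oil_bottle 0.22 [282.8, 198.1] [0.5426 0.0031 0.2329]
0.6 [0.1641 0.603  0.2313] [[-0.9649  0.2626 -0.0001]
 [ 0.2626  0.9649 -0.    ]
 [ 0.0001 -0.0001 -1.    ]]
```

View pics/top1.png

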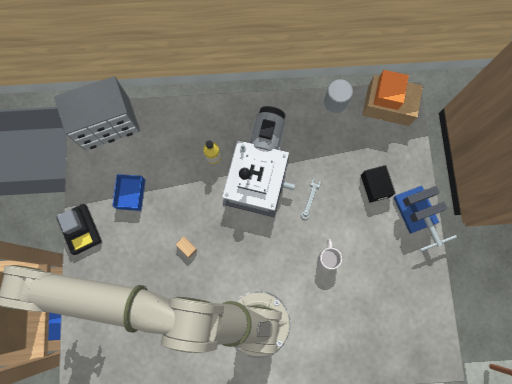

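View pics/scene1.png

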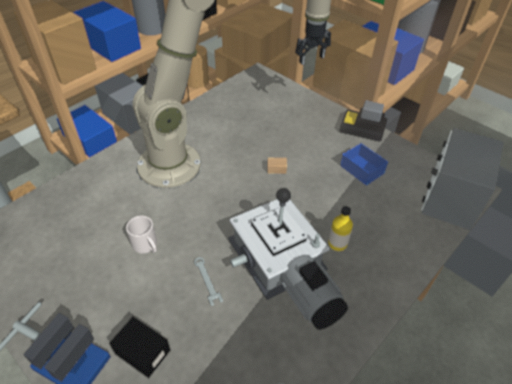

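The top view shows the gearbox at about (257,177), yawed slightly to the right, with the ball at about (244,174). The scene view shows the ball at (283,194), over the near-left slot, with the bottle on the left and the bolt at the far left. Next I fit the poses from depth.

```bash
cat > fit.py <<'E'
from h import *
from scipy.optimize import least_squares
np.set_printoptions(precision=4,suppress=True)
def ball(n,d,c0=None):
    P=cloud(n,d); m=(d>0)&(P[...,2]>.195)&(P[...,2]<.27)&(P[...,0]>.4)&(P[...,0]<.7)&(abs(P[...,1])<.15)
    Q=P[m]
    if c0 is not None: Q=Q[np.linalg.norm(Q[:,:2]-c0[:2],axis=1)<.05]
    cam=-calibration(n)['R'].T@calibration(n)['t']
    if len(Q)<6: return None,len(Q)
    f=lambda x:np.linalg.norm(Q-x,axis=1)-.022
    v=Q.mean(0)-cam; x0=Q.mean(0)+.015*v/np.linalg.norm(v)
    s=least_squares(f,x0,loss='soft_l1',f_scale=.003); return s.x,len(Q)
def lever(b,O,yaw):
    c,s=np.cos(yaw),np.sin(yaw); dx,dy=b[:2]-O
    fx,ly=c*dx+s*dy,-s*dx+c*dy
    return fx,ly
E
python3 - <<'E'
from fit import *
for n in("top","scene"):
    z=np.load(n+".npz"); d=z['d']; P=cloud(n,d)
    print(n,"ball",ball(n,d))
    reg=(abs(P[...,0]-.56)<.2)&(abs(P[...,1]+.04)<.2)&(d>0)
    for lo,hi in((.1,.121),(.126,.145),(.1,.145)):
        m=(reg&(P[...,2]>lo)&(P[...,2]<hi)).astype(np.uint8)
        m=cv2.morphologyEx(m,cv2.MORPH_OPEN,np.ones((3,3)))
        k,l,st,_=cv2.connectedComponentsWithStats(m)
        i=1+st[1:,4].argmax(); Q=P[l==i]
        rc=cv2.minAreaRect((Q[:,:2]*1000).astype(np.float32)); print(lo,hi,len(Q),rc,np.median(Q[:,2]))
    if n=="top":
        p=cv2.resize(z['p'][110:240,190:330],None,fx=5,fy=4.6,interpolation=cv2.INTER_CUBIC); cv2.imwrite("pics/crop.png",p[...,::-1])
E
```

```text
top ball (array([0.5291, 0.0161, 0.2249]), 121)
0.1 0.121 2312 ((604.4932861328125, -40.52449035644531), (205.41030883789062, 344.485107421875), 72.61599731445312) 0.11064616700363875
0.126 0.145 778 ((552.9996337890625, -24.924400329589844), (111.85665130615234, 132.3253936767578), 72.52385711669922) 0.13623090249525377
0.1 0.145 3446 ((604.4932861328125, -40.52449035644531), (205.41030883789062, 344.485107421875), 72.61599731445312) 0.11333701193332998
scene ball (array([0.5313, 0.0171, 0.2228]), 211)
0.1 0.121 3195 ((606.5382080078125, -40.06510925292969), (206.86668395996094, 344.0709533691406), 72.68292999267578) 0.10957886776182309
0.126 0.145 1338 ((555.48779296875, -24.017959594726562), (114.71135711669922, 135.3284912109375), 72.81874084472656) 0.13509145646461884
0.1 0.145 5270 ((606.5382080078125, -40.06510925292969), (206.86668395996094, 344.0709533691406), 72.68292999267578) 0.11208709418159356
```

View pics/crop.png

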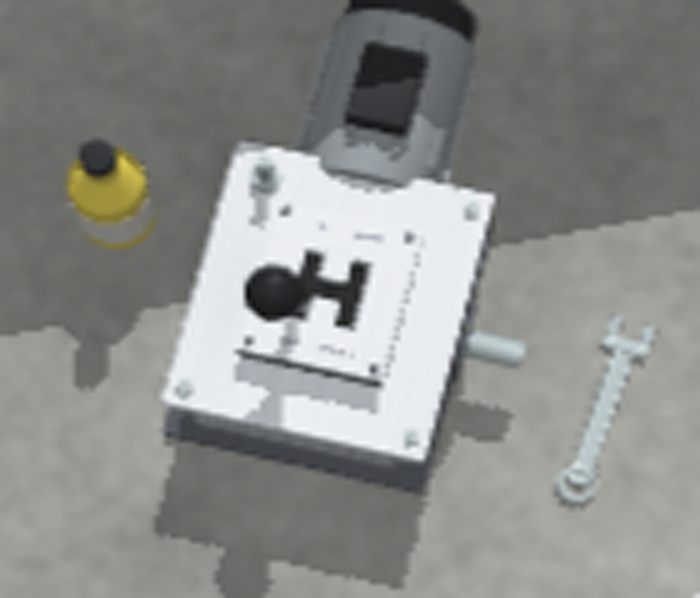

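Gate centre ≈ (0.554, −0.0245), yaw ≈ −0.304 (the plate and case sizes match). The ball is at (0.530, 0.0165, 0.225), so fore ≈ −0.17 and it's in the left lane (second). The tool is nearly aligned with the gearbox already, needing only a −0.038 turn. Moving in with the fingers shut.

```bash
python3 -m crank '[[[30,-30,40],0],[[65,-60,80],0],[[100,-95,90],0],[[130,-130,90],0],[[160,-170,90],0],[[185,-212,90],0],[[210,-255,90],0],[[230,-300,90],-0.01],[[250,-345,90],-0.02],[[265,-390,90],-0.03],[[280,-435,90],-0.038],[[290,-484,90],-0.038]]' 0 40
```

```text
time_s: 1.8
position: [0.4536, 0.1217, 0.3215]
ee_rot: [[-0.954, 0.3, 0.001], [0.3, 0.954, 0.0], [-0.0, 0.001, -1.0]]
wrist_force: [0.7, -0.2, 0.3]
width: -0.0002
finger_force: 0.0
```

```bash
python3 -m crank '[[[10,-43,0],0],[[20,-86,0],0],[[20,-86,-35],0],[[20,-86,-70],0],[[20,-86,-108],0],[[20,-86,-108],0],[[20,-86,-108],0]]'
python3 - <<'E'
from fit import *
p,d=camera("scene"); cv2.imwrite("pics/s2.png",cv2.resize(p[130:280,210:370],None,fx=4.5,fy=4)[...,::-1])
E
```

```text
time_s: 2.5
position: [0.4731, 0.0378, 0.2141]
ee_rot: [[-0.954, 0.299, -0.001], [0.299, 0.954, -0.0], [0.0, -0.0, -1.0]]
wrist_force: [-0.8, 0.0, 0.4]
width: -0.0003
finger_force: 0.0
```

View pics/s2.png

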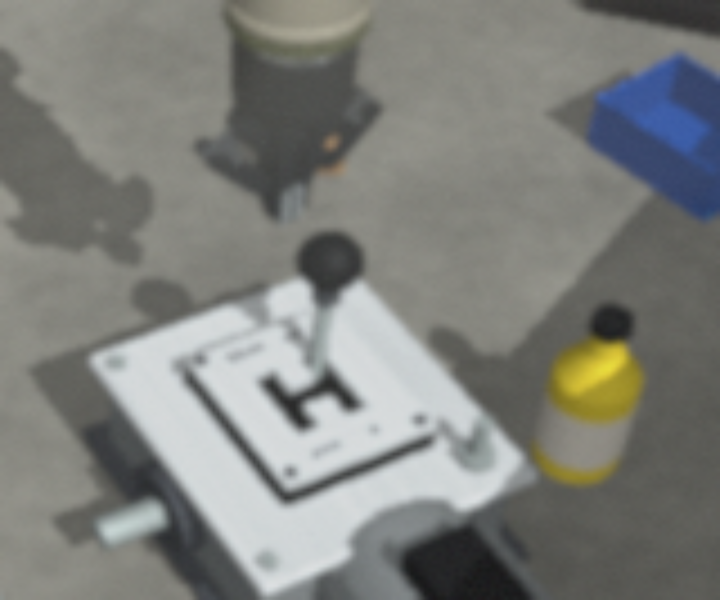

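The shut fingertips are just behind the ball (ball at crop (330,260), fingertips at (290,205)) and in line with the lane. Next I push forward along the gearbox x and watch the force.

```bash
python3 -m crank '[[[9,-5,-6],0],[[18.5,-8,-6],0],[[23,-9.5,-6],0],[[28,-11,-6],0],[[33,-12.5,-6],0],[[37.5,-14,-6],0],[[42.5,-15.5,-6],0],[[47,-17,-6],0],[[47,-17,-6],0]]'
python3 - <<'E'
from fit import *
O=np.array([.554,-.0245]);
s=r.sense(); print("tool",lever(s['position'],O,-.304))
for n in("top","scene"):
    p,d=camera(n); np.savez(n+"b.npz",p=p,d=d)
    P=cloud(n,d); m=(p.max(-1)<70)&(P[...,2]>.195)&(P[...,2]<.26)&(P[...,0]>.45)&(P[...,0]<.65)&(abs(P[...,1]+.02)<.1)
    print(n,m.sum(),P[m].mean(0), [ (f['conf'],f['position'],lever(pt(n,d,*f['position']),O,-.304)) for f in finder.search_frame(n,"gear_lever")])
cv2.imwrite("pics/s3.png",cv2.resize(p[150:280,220:350],None,fx=4.5,fy=4.5)[...,::-1])
E
```

```text
time_s: 3.45
position: [0.5206, 0.0207, 0.2072]
ee_rot: [[-0.954, 0.299, 0.0], [0.299, 0.954, -0.0], [-0.0, -0.0, -1.0]]
wrist_force: [-2.9, 1.9, 1.1]
width: 0.0001
finger_force: 1.4
tool (np.float64(-0.045428733139011), np.float64(0.03316932522348043))
top 0 [nan nan nan] []
scene 173 [0.5488 0.0045 0.2415] [(0.61, [284.3, 202.8], (np.float64(-0.002806067313532347), np.float64(0.017795636614174357)))]<stdin>:7: RuntimeWarning: Mean of empty slice.
  ret = um.true_divide(
```

View pics/s3.png

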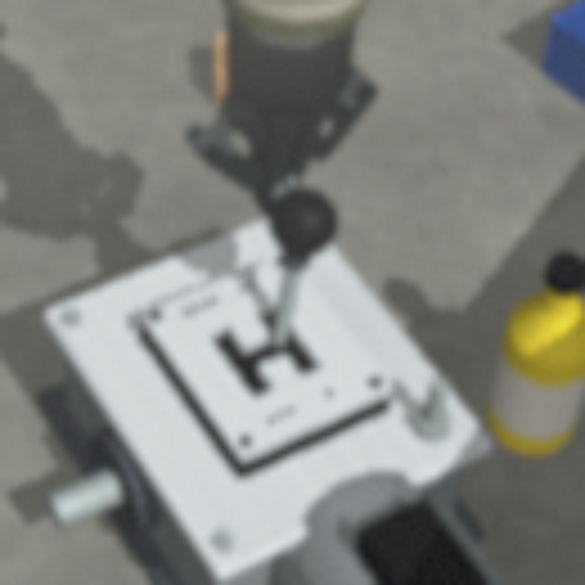

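The ball at crop (303,222) is touching the fingertips, and the lever is moving freely (about 3 N). I'll fit the ball centre from this same picture.

```bash
cat >> fit.py <<'E'
O=np.array([.5545,-.0245]); YAW=-.304
def balls(n="scene",saved=None):
    """ball centre as image circle-free sphere fit: centre constrained to 205 mm sphere about pivot"""
    p,d=(camera(n) if saved is None else (np.load(saved)['p'],np.load(saved)['d']))
    f=finder.search_frame(n,"gear_lever") if saved is None else []
    P=cloud(n,d); piv=np.array([*O,.025])
    rr=np.linalg.norm(P-piv,axis=-1)
    m=(p.max(-1)<75)&(d>0)&(rr>.19)&(rr<.23)&(P[...,2]>.19)&(np.hypot(P[...,0]-O[0],P[...,1]-O[1])<.09)
    k,l,st,_=cv2.connectedComponentsWithStats(m.astype(np.uint8))
    Q=P[l==1+st[1:,4].argmax()]
    cam=-calibration(n)['R'].T@calibration(n)['t']; v=Q.mean(0)-cam
    g=lambda x:np.r_[np.linalg.norm(Q-x,axis=1)-.022,np.sqrt(len(Q))*(np.linalg.norm(x-piv)-.205)]
    x=least_squares(g,Q.mean(0)+.015*v/np.linalg.norm(v),loss='soft_l1',f_scale=.003).x
    a=lever(x,O,YAW); s=r.sense(); t=lever(s['position'],O,YAW)
    print(n,len(Q),"ball",x,"fore/left mm",np.round(np.array(a)*1e3,1),"fore,across",np.round([np.arcsin(a[0]/.205),np.arcsin(-a[1]/.205)],3),"tool",np.round(np.array(t)*1e3,1),"t",s['time_s'])
E
python3 -c "
from fit import *
balls('scene','scene.npz');balls('top','top.npz');balls('scene','sceneb.npz')"
```

```text
scene 142 ball [0.5308 0.018  0.224 ] fore/left mm [-35.4  33.4] fore,across [-0.173 -0.164] tool [-46.5  33. ] t 3.65
top 102 ball [0.5287 0.016  0.2244] fore/left mm [-36.7  30.9] fore,across [-0.18  -0.151] tool [-46.5  33. ] t 3.65
scene 166 ball [0.5487 0.0112 0.2268] fore/left mm [-16.2  32.3] fore,across [-0.079 -0.158] tool [-46.5  33. ] t 3.65
```

```bash
python3 -m crank '[[[4,-1.2,0],0],[[8,-2.4,0],0],[[12,-3.6,0],0],[[15.3,-4.8,0],0],[[15.3,-4.8,0],0]]'; python3 -c "
from fit import *
balls()"
```

```text
time_s: 4.15
position: [0.5359, 0.0158, 0.2072]
ee_rot: [[-0.954, 0.299, 0.0], [0.299, 0.954, -0.0], [-0.0, -0.0, -1.0]]
wrist_force: [-2.2, 1.6, 2.1]
width: 0.0
finger_force: 1.3
scene 171 ball [0.5642 0.0069 0.2274] fore/left mm [-0.1 32.8] fore,across [-0.001 -0.161] tool [-30.2  32.8] t 4.25
```

```bash
python3 -m crank '[[[-14,4.5,0],0],[[-28.6,9,0],0],[[-21,34,0],0],[[-13.1,58.6,0],0],[[6,52.6,0],0],[[25,46.6,0],0],[[44,40.6,0],0],[[44,40.6,0],0]]'; python3 -c "
from fit import *
balls()"
```

```text
time_s: 5.05
position: [0.5811, 0.055, 0.2069]
ee_rot: [[-0.954, 0.301, 0.001], [0.301, 0.954, -0.002], [-0.002, -0.002, -1.0]]
wrist_force: [-0.3, 0.6, 0.7]
width: -0.0
finger_force: 0.0
scene 150 ball [0.5659 0.0073 0.2272] fore/left mm [ 1.3 33.8] fore,across [ 0.007 -0.165] tool [-0.3 84.3] t 5.15
```

```bash
python3 -m crank '[[[-2.4,-7.6,0],0],[[-4,-12,0],0],[[-5.4,-17,0],0],[[-7,-22,0],0],[[-8.7,-27,0],0],[[-10.2,-32,0],0],[[-11.7,-37,0],0],[[-13.2,-42,0],0],[[-14.7,-47,0],0],[[-14.7,-47,0],0]]'; python3 -c "
from fit import *
balls()"
```

```text
time_s: 6.15
position: [0.5642, 0.008, 0.2071]
ee_rot: [[-0.954, 0.301, -0.001], [0.301, 0.954, -0.001], [0.0, -0.001, -1.0]]
wrist_force: [0.2, -0.1, 0.7]
width: 0.0003
finger_force: 0.0
scene 156 ball [ 0.556  -0.0254  0.23  ] fore/left mm [ 1.7 -0.4] fore,across [0.008 0.002] tool [-0.6 34.7] t 6.25
```

```bash
python3 -m crank '[[[-1.6,-5,0],0],[[-3.1,-10,0],0],[[-4.7,-15,0],0],[[-6.2,-20,0],0],[[-7.8,-25,0],0],[[-8.9,-28.5,0],0],[[-9.7,-31,0],0],[[-9.7,-31,0],0]]'; python3 -c "
from fit import *
balls()"
```

```text
time_s: 7.05
position: [0.5547, -0.0222, 0.2071]
ee_rot: [[-0.954, 0.3, -0.001], [0.3, 0.954, -0.001], [0.0, -0.001, -1.0]]
wrist_force: [-0.9, -0.1, -0.4]
width: 0.0
finger_force: 0.0
scene 163 ball [ 0.5456 -0.0559  0.2273] fore/left mm [  0.9 -32.6] fore,across [0.004 0.16 ] tool [-0.5  2.6] t 7.15
```

```bash
python3 -m crank '[[[5.4,17.2,0],0],[[-13,23,0],0],[[-32,29,0],0],[[-49.9,34.5,0],0],[[-55,17.5,0],0],[[-60.5,0.5,0],0],[[-65.9,-16.5,0],0],[[-65.9,-16.5,0],0]]'; python3 -c "
from fit import *
balls()"
```

```text
time_s: 7.95
position: [0.4888, -0.0417, 0.2076]
ee_rot: [[-0.953, 0.304, 0.0], [0.304, 0.953, -0.001], [-0.001, -0.001, -1.0]]
wrist_force: [0.3, 0.0, -0.3]
width: 0.0
finger_force: 0.0
scene 140 ball [ 0.5452 -0.0563  0.2271] fore/left mm [  0.6 -33.1] fore,across [0.003 0.162] tool [-57.9 -32.9] t 8.05
```

```bash
python3 -m crank '[[[12,-3.7,0],0],[[22,-6.9,0],0],[[27,-8.4,0],0],[[32,-10,0],0],[[37,-11.6,0],0],[[42,-13.1,0],0],[[47,-14.7,0],0],[[52,-16.3,0],0],[[57,-17.8,0],0],[[62,-19.4,0],0],[[62,-19.4,0],0]]'; python3 -c "
from fit import *
balls()"
```

```text
time_s: 9.15
position: [0.5514, -0.0574, 0.2069]
ee_rot: [[-0.954, 0.299, -0.001], [0.299, 0.954, -0.0], [0.0, -0.001, -1.0]]
wrist_force: [-1.0, 2.8, -1.0]
width: -0.0001
finger_force: 1.1
scene 191 ball [ 0.5796 -0.0671  0.2238] fore/left mm [ 36.7 -33.1] fore,across [0.18  0.162] tool [  6.6 -32.4] t 9.25
```

```bash
python3 -m crank '[[[2,-0.6,0],0],[[4,-1.2,0],0],[[5.5,-1.7,0],0],[[6.5,-2,0],0],[[6.5,-2,0],0]]'; python3 -c "
from fit import *
balls()"; python3 -m crank '[[[1,-0.3,0],0],[[1,-0.3,0],0]]'
```

```text
time_s: 9.75
position: [0.5564, -0.0591, 0.2069]
ee_rot: [[-0.954, 0.299, -0.003], [0.299, 0.954, 0.001], [0.003, -0.0, -1.0]]
wrist_force: [-8.6, 2.6, 0.9]
width: 0.0002
finger_force: 4.5
scene 189 ball [ 0.5846 -0.0686  0.2229] fore/left mm [ 41.9 -33.1] fore,across [0.206 0.162] tool [ 12.1 -32.4] t 9.85
time_s: 10.05
position: [0.5567, -0.0591, 0.2068]
ee_rot: [[-0.954, 0.299, -0.005], [0.299, 0.954, 0.001], [0.005, -0.0, -1.0]]
wrist_force: [-11.9, 4.1, 2.8]
width: -0.0002
finger_force: 6.1
```

The resistance rose to about 12 N with no further travel, so the lever is at the slot end. Backing off and looking.

```bash
python3 -m crank '[[[-12,3.8,0],0],[[-30,9.4,0],0],[[-55,17,0],0],[[-60,18.8,0],0],[[-60,19,35],0],[[-60,25,75],0],[[-60,50,110],0],[[-60,95,120],0],[[-60,140,120],0],[[-60,185,120],0],[[-70,230,120],0],[[-70,230,120],0]]'
python3 - <<'E'
from fit import *
balls(); balls("top")
for n in ("scene","top"):
    p,d=camera(n); cv2.imwrite(f"pics/end_{n}.png",cv2.resize(p[110:310,190:370] if n=="scene" else p[100:240,170:330],None,fx=3.5,fy=3)[...,::-1])
E
```

```text
time_s: 11.25
position: [0.4873, 0.1783, 0.3269]
ee_rot: [[-0.957, 0.289, -0.0], [0.289, 0.957, 0.002], [0.001, 0.002, -1.0]]
wrist_force: [-1.1, 0.0, -0.3]
width: 0.0002
finger_force: 0.0
scene 165 ball [ 0.5858 -0.0681  0.2227] fore/left mm [ 42.9 -32.3] fore,across [0.211 0.158] tool [-121.1  167.6] t 11.35
top 92 ball [ 0.5835 -0.07    0.2227] fore/left mm [ 41.3 -34.7] fore,across [0.203 0.17 ] tool [-120.   165.3] t 11.45
```

View pics/end_scene.png

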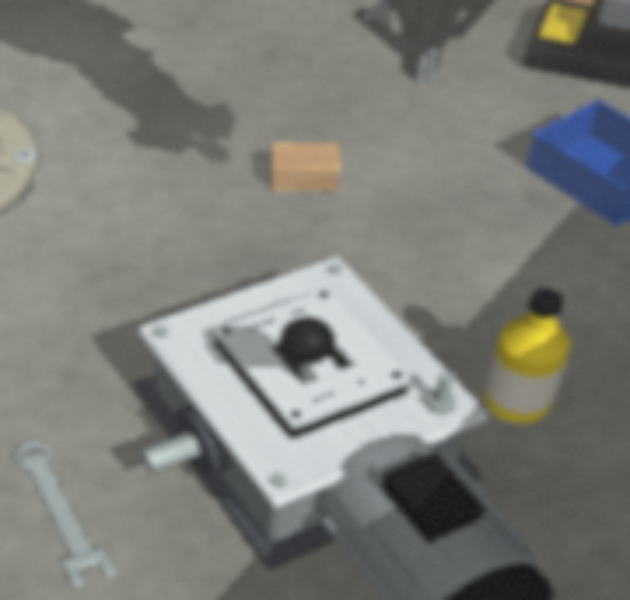

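View pics/end_top.png

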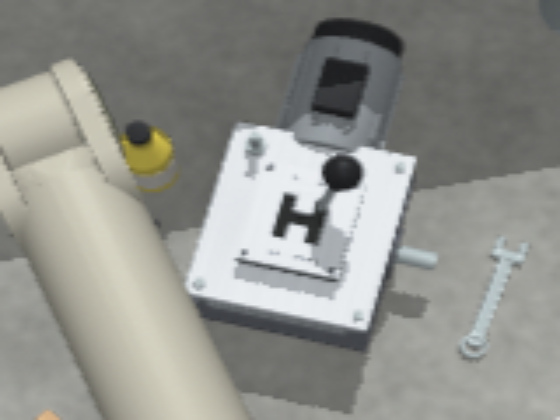

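The pictures show the lever in the far right slot: the ball is at crop (342,172) in the top view, with the rod over third. The bolt, bottle and spanner haven't moved, and the arm is clear. Geometry puts the slot end at atan(24/111) ≈ 0.213, and I measured about 0.207 with a hard stop felt. Handing in.

```bash
python3 -c "
from cell import r
print(r.close_job())"
```

```text
the job is handed in; nothing more can be done
None
```

The lever is in third, pushed to the end of the far right slot (measured lean about 0.207 rad, with a firm stop felt there); the bottle, bolt and spanner look undisturbed, the arm is clear, and the job was handed in at about 11.5 s.

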